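# Weigh the spice jar hidden behind the canister

## Task

A spice jar stands under the riser shelf, hidden behind the steel canister. Set the canister aside on the counter, take out the jar behind it and stand it on the plate of the kitchen scale, then put the canister back exactly on the spot where it stood. Keep both upright, set them down gently, do not bump the shelf, and leave the other two spice jars where they are.

Things in the scene. Friction and masses are not known exactly. Their poses are not given: they have to be found in the camera images.
- canister: plain steel cylindrical canister with a slip lid, 66 mm across the lid (body 64), 120 mm tall, about 0.25 kg, loose, upright on the counter, its axis about 78 mm in front of the jar to fetch (nearer the robot's right). Origin: centre of its underside, z up. It must return to where it stands at the start. The far half of the counter between shelf and scale is free to set it aside.
- jar: the spice jar to fetch, behind the canister: round, straight, screw cap, 47 mm across, 98 mm tall, about 0.11 kg, loose, upright on the counter. Origin: centre of its underside, z up. Its axis is about 20 mm behind the shelf board's front edge, so it cannot be taken from straight above; a tool tilted 40 to 45 degrees, square to the shelf's front, pointing under it, clears the board.
- jar_b: another spice jar in the same row under the shelf, 42 mm across, 99 mm tall, loose; to be left alone. Origin: centre of its underside. The three jars stand 100 mm apart in a row parallel to the shelf's front.
- jar_c: another spice jar in the same row under the shelf, 45 mm across, 100 mm tall, loose; to be left alone. Origin: centre of its underside.
- riser: fixed metal riser shelf on the robot's left, its open front facing the robot's right (about -y): a level board 330 mm long (its y), 95 mm deep (its x), underside 165 mm, top 177 mm above the counter, on a thin C-shaped frame at each end (upright at the back). Small things up to 63 mm tall on top. Origin: on the counter under the middle of the board's front edge; x from front to back.
- scale: fixed flat white kitchen scale, 200 mm (its x) by 160 mm (its y), 24 mm high, with a square steel weighing plate on top and its display on the side towards the robot. Origin on the counter; the body spans x -115 to +85 mm and y -80 to +80 mm in its frame.
- scale_plate (a point): centre of the top face of the scale's weighing plate, 24 mm above the counter; the plate is 140 mm (x) by 150 mm (y). It turns with the scale.

How it is judged (in metres and radians):
On the way, in this order (a step that is already met when the one before it is completed fails the run):
1. the canister stands upright on the counter, let go, at least 70 mm from its spot, with the jar still in its place (distance of canister from where it was at the start of the episode above 0.07 m and height (world z) of canister below 0.006 m and angle between canister's own z axis and vertical below 0.12 rad and linear speed of canister below 0.02 m/s and contact force between the fingers and canister below 0.1 N and distance of jar from where it was at the start of the episode below 0.03 m), for 0.2 s.
2. the jar stands upright on the scale's plate, let go, with the canister still aside (x of jar in the frame of scale_plate between -0.05 and 0.05 m and y of jar in the frame of scale_plate between -0.055 and 0.055 m and z of jar in the frame of scale_plate between -0.006 and 0.006 m and angle between jar's own z axis and vertical below 0.12 rad and linear speed of jar below 0.02 m/s and contact force between the fingers and jar below 0.1 N and distance of canister from where it was at the start of the episode above 0.07 m), for 0.2 s.
At the end, for the whole second after the job is handed in: Jar upright (within 7 degrees) on the scale plate, its axis within 50 mm (scale x) and 55 mm (scale y) of the plate centre; canister upright on the counter within 15 mm of its starting spot; both let go and at rest; the other two jars upright within 20 mm of their starting spots (x of jar in the frame of scale_plate between -0.05 and 0.05 m and y of jar in the frame of scale_plate between -0.055 and 0.055 m and z of jar in the frame of scale_plate between -0.006 and 0.006 m and angle between each of jar, canister, jar_b, jar_c's own z axis and vertical below 0.12 rad and linear speed of each of jar, canister below 0.02 m/s and contact force between the fingers and jar below 0.1 N and contact force between the fingers and canister below 0.1 N and distance of canister from where it was at the start of the episode below 0.015 m and distance of each of jar_b, jar_c from where it was at the start of the episode below 0.02 m); the robot touches nothing.
It fails at once if the canister or the jar is tipped over (more than 35 degrees) (angle between any of canister, jar's own z axis and vertical above 0.61 rad).
It fails at once if another spice jar is shifted more than 30 mm or tipped more than 35 degrees (distance of any of jar_b, jar_c from where it was at the start of the episode above 0.03 m or angle between any of jar_b, jar_c's own z axis and vertical above 0.61 rad).
It fails at once if the canister or the jar is dropped or flung (moves faster than 0.5 m/s while not held: a fall of more than 12 mm) ((contact force between the fingers and canister below 0.1 N and linear speed of canister above 0.5 m/s) or (contact force between the fingers and jar below 0.1 N and linear speed of jar above 0.5 m/s)).
It fails at once if the robot bumps the shelf with more than 20 N (contact force between any of the arm, the fingers and riser above 20 N).
It also fails if it takes over 72 s, if anything falls off the work surface, if the arm or the gripper's body presses on something with over 40 N, if the wrist force passes 120 N, or if a joint passes its speed limit or range.

## Robot

A 6-joint arm with a two-finger parallel gripper is mounted at the origin on the work surface; the furniture and walls round the work are solid. World frame = base frame: x ahead of the robot, y to its left, z up, the work surface at z = 0. Lengths are in mm, angles in degrees, forces in N, time in s.
With the tool pointing down it reaches from about 350 to 850 mm from the base axis. Payload 8.1 kg.
Tool frame: the origin (TCP) lies at the very end of the fingers, on their centre line; the grasp point (between the pads) lies r.tcp_to_grasp behind it (r.tcp_to_grasp is the distance from the TCP to the grasp point, in mm); z points along the fingers, y is the line along which they close (so a half turn about z gives the same grasp; the last joint's range is limited). The gripper opens to 85 mm and grips with 20 to 120 N. Pads are 22 mm wide; open, the fingers measure 114 mm over their backs; the gripper's body (76 mm by 85 mm) begins 54 mm behind the grasp point. The pads swing forward as they close: fully open they stand 13 mm farther back than shut.
Start: joints at [-72.617, 7.471, 85.268, -0, 87.261, -4.893], TCP at [227.467, -555.215, 197.292] pointing down, gripper open.
Joint ranges: [-169.43, 169.43], [-51.17, 129.36], [1.28, 143.12], [-76.62, 256.62], [0, 156.53], [-152.29, 152.29]. Speed limits (degrees/s): [136.94, 136.94, 159.86, 180, 180, 180].

## Interface

Orientations are given as [roll, pitch, yaw] about the fixed x, y, z axes, in that order (R = Rz(yaw) Ry(pitch) Rx(roll)).
In Python, from bench import sense, viewer, order, r gives the robot as it stands.
- The arm moves only by the tool carry_out, never from a script. Its argument "increments" is one flat list of numbers, 7 for each row, row after row: the shift along the tool's x, y, z as a fraction of full scale, then the turn, a rotation vector about the tool's x, y, z as a fraction of full scale, then the opening, from -1 (shut) to 1 (fully open). A call has exactly 10 rows; each row is the pose to reach, as a shift and turn from the pose commanded when the call began, along the tool's axes at that moment, turning the shorter way round; what a row does not reach only later rows make up. Full scale, the value 1, is 400 mm for a shift and 2 pi rad for a turn. A row lasts 1/8 s, in which the tool goes at most 62.5 mm and 10.7 degrees, less where a joint would pass 70% of its speed; a pose out of reach is approached as far as the arm can. A call with a number of a shift or a turn outside -1 to 1 is refused whole. A call with a gripper value outside its range is refused whole. The fingers move at their own pace and stop on an object; "force" is the grip in N (left out, the last holds). Time passes only in rows, so rows that repeat a pose let the fingers close, or fill a call up. It gives the time, the measured TCP pose, the force, the opening and the grip force at its end, in the units of the state.
- sense(): the state, without advancing time (a new reading comes with each control period).
- viewer.snapshot(name): name is "scene" or "top" or "wrist"; returns the picture (480x640x3 uint8, red, green, blue); there is no depth.
- viewer.get_calibration(name): a dict with "fx", "fy", "cx", "cy" (pixels), "k1" (the pictures are not rectified: a ray, as slopes to the right and down, at radius r is drawn at 1 + k1 r^2 times it, then the intrinsics apply), "R" (3x3) and "t" (3): a world point X has camera coordinates R X + t. Camera axes: x right, y down, z forward; pixel columns grow to the right and rows downward; lengths in mm; the calibration is good to about 2 mm. A picture is of the moment at which its call begins: read the wrist's pose just before it. get_calibration takes no time and is no camera call; for the wrist camera it gives the pose at the moment of the call.
- order.hand_in(): hands the job in; it is judged then, once.
The state is a dict: "time": time; "joint_pos": joint angles; "qd": joint speeds; "joint_efforts": joint torques, N m; "tool_pos": TCP position; "tcp_rot": TCP orientation; "ft_force": force on the tool from outside, world axes, zero at the start; "wrist_torque": the same for the moment, N m; "finger_gap": finger opening in mm; "grip_force": force on a finger pad.
Only numpy, scipy, OpenCV 4.12 (cv2) and the standard library are available. Lean on these libraries where they do the work, as an engineer would, in place of code of your own. Each camera call takes 0.05 s, during which the arm holds its last target. There are 200 camera calls.

## Working session

There is one attempt and no reset: what is moved stays moved. The work goes in short steps, Python scripts to look and compute and a tool call to move; the robot and the scene stay as the last step left them, time stands still between calls to the robot, and variables do not carry over. Pictures are saved under pics/ and viewed, at most 10 in all, crops included, and the job is handed in when it is done.

Besides the shell and the picture viewer there is one more tool, called after "Call:" as name(argument=value, ...), one argument or row to a line, values as JSON. carry_out: Moves the arm, as the interface text tells. Its arguments: {"type":"object","properties":{"increments":{"type":"array"},"force":{"type":"number"}},"required":["increments"]}

```bash
ls; mkdir -p pics; python3 - <<'E'
from bench import sense, viewer, order, r
import cv2,numpy as np
print(r.tcp_to_grasp); s=sense(); print(s)
for n in("scene","top","wrist"):
    c=viewer.get_calibration(n); print(n,{k:np.round(v,4).tolist() for k,v in c.items()})
    im=viewer.snapshot(n); cv2.imwrite(f"pics/{n}0.png",im[:,:,::-1])
E
```

```text
pics
18.700000000000003
{'time': 0.0, 'joint_pos': array([-7.26164026e+01,  7.51553900e+00,  8.53296629e+01, -5.65993820e-04,
        8.72630305e+01, -4.89244616e+00]), 'qd': array([ 0.00813484, -0.0978943 , -0.03974684,  0.01157202,  0.06289034,
        0.05686879]), 'joint_efforts': array([ 3.02844137e-04, -5.69397175e+01, -5.00549412e+01, -1.31582674e-04,
        1.48555543e-02, -4.87123089e-05]), 'tool_pos': array([ 227.27673969, -554.6117226 ,  196.23634287]), 'tcp_rot': array([-1.79892114e+02, -8.66742143e-03,  2.22760630e+01]), 'ft_force': array([ 0.45064585, -0.79379274,  0.93986312]), 'wrist_torque': array([ 0.01466314, -0.02930059, -0.00612137]), 'grip_force': 0.0, 'finger_gap': 85.3936980380419}
scene {'fx': 444.5775, 'fy': 444.5775, 'cx': 319.1431, 'cy': 238.7892, 'k1': -0.0863, 'R': [[0.1129, 0.9936, 0.0067], [0.7576, -0.0817, -0.6476], [-0.6429, 0.0782, -0.762]], 't': [-80.6176, -251.5685, 1299.6407]}
top {'fx': 488.7074, 'fy': 488.7074, 'cx': 323.0335, 'cy': 243.2579, 'k1': -0.0966, 'R': [[-0.0088, -0.9999, -0.0062], [-0.9926, 0.0095, -0.121], [0.1211, 0.0051, -0.9926]], 't': [24.2407, 370.3901, 1286.2396]}
wrist {'fx': 355.436, 'fy': 355.436, 'cx': 316.9225, 'cy': 232.2799, 'k1': -0.0018, 'R': [[0.3785, -0.9256, -0.002], [-0.885, -0.3625, 0.2922], [-0.2712, -0.1088, -0.9564]], 't': [-598.1299, -38.4495, 379.4217]}
```

View pics/scene0.png

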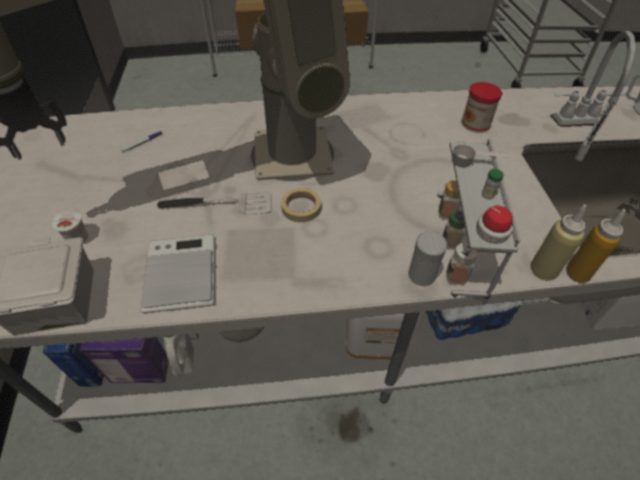

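View pics/top0.png

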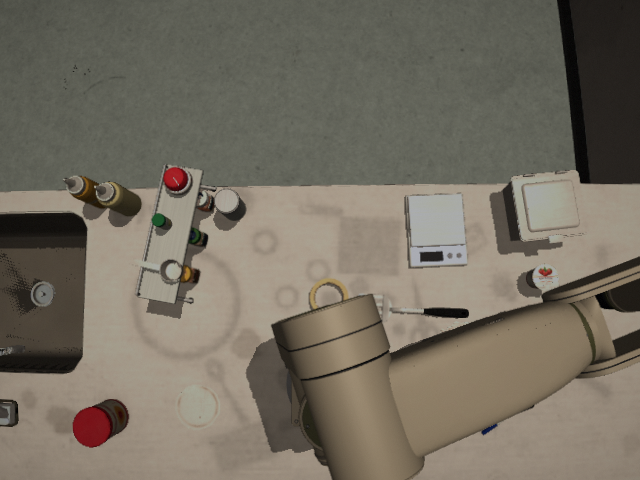

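The scene view shows the canister at (428,258), with the target jar behind it at (461,265). The top view has the canister lid at about (229,203), the board at (148–203,165–303) and the scale at (406–467,194–268). I'll zoom in on the shelf and scale for precise measurement.

```bash
python3 - <<'E'
import cv2,numpy as np
t=cv2.imread("pics/top0.png"); s=cv2.imread("pics/scene0.png")
f=lambda im,x,y,w,h,k:cv2.resize(im[y:y+h,x:x+w],None,fx=k,fy=k,interpolation=cv2.INTER_CUBIC)
a=f(t,130,155,130,160,3.75); # 487x600
b=f(s,395,140,125,165,2.5)   # 312x412
c=f(t,395,185,85,75,2.5)  #212x188
o=np.zeros((600,800,3),np.uint8); o[:a.shape[0],:a.shape[1]]=a; o[:b.shape[0],488:488+b.shape[1]]=b[:,:312]; o[412:412+c.shape[0],488:488+c.shape[1]]=c
cv2.imwrite("pics/m0.png",o)
E
cat >h.py <<'E'
import numpy as np,cv2
from scipy.spatial.transform import Rotation as Ro
from bench import sense, viewer, order, r
def ray(n,uv,c=None):
    c=c or viewer.get_calibration(n); R=np.array(c["R"]);t=np.array(c["t"])
    K=np.array([[c["fx"],0,c["cx"]],[0,c["fy"],c["cy"]],[0,0,1.]])
    p=cv2.undistortPoints(np.array([[uv]],float),K,np.array([c["k1"],0,0,0.]))[0,0]
    return -R.T@t, R.T@np.array([p[0],p[1],1])
def onz(n,uv,z,c=None):
    o,d=ray(n,uv,c); return o+d*(z-o[2])/d[2]
def proj(n,X,c=None):
    c=c or viewer.get_calibration(n); p=np.array(c["R"])@X+c["t"]; p=p[:2]/p[2]
    p=p*(1+c["k1"]*(p@p)); return p*[c["fx"],c["fy"]]+[c["cx"],c["cy"]]
E
```

```text
(no output)
```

View pics/m0.png

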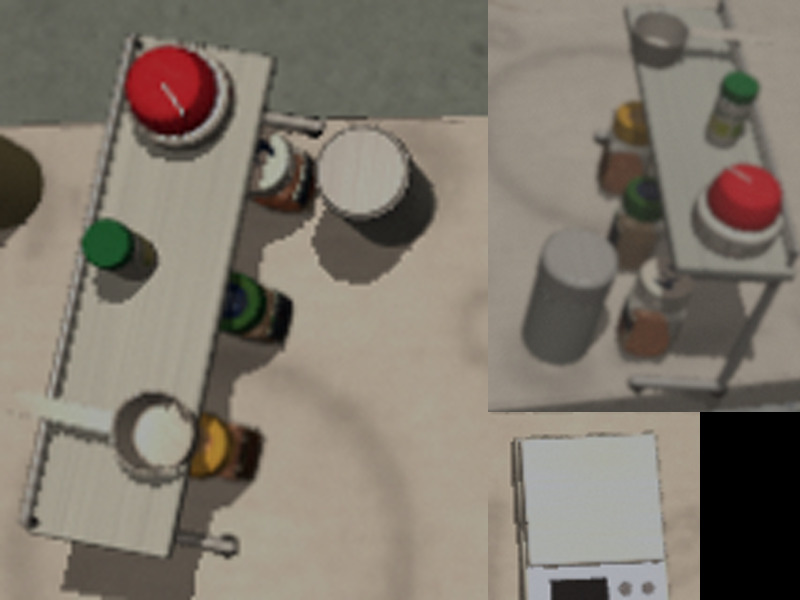

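```bash
python3 - <<'E'
from h import *
np.set_printoptions(precision=1,suppress=True)
A=lambda x,y:(130+x/3.75-.37,155+y/3.75-.37)
B=lambda x,y:(395+(x-488)/2.5-.3,140+y/2.5-.3)
C=lambda x,y:(395+(x-488)/2.5-.3,185+(y-412)/2.5-.3)
print("lid",onz("top",A(363,172.5),120),onz("scene",B(580,259),120))
f1=onz("top",A(272,58),177);f2=onz("top",A(168,556),177);print("front",f1,f2,np.linalg.norm(f1-f2))
print("back",onz("top",A(137,37),177),onz("top",A(27,525),177))
print("front scene",onz("scene",B(673,278),177),onz("scene",B(793,275),177))
d=(f1-f2);print("edge dir",np.degrees(np.arctan2(d[1],d[0])))
for p in((522,438),(655,434),(664,562),(527,565)):print("plate",onz("top",C(*p),24))
print("jar caps mid near edges: c", onz("top",A(228,448),100),"b",onz("top",A(262,303),99),"j",onz("top",A(291,165),98))
print("jar base scene",onz("scene",B(645,358),0), "can base",onz("scene",B(562,363),0))
E
```

```text
lid [469.2 262.7 120. ] [475.4 262.4 120. ]
front [533.5 311.9 177. ] [213.7 371.1 177. ] 325.2580676836595
back [549.3 401.7 177. ] [233.2 462.8 177. ]
front scene [546.6 304.2 177. ] [554.1 399.3 177. ]
edge dir -10.48763645160218
plate [ 499.9 -211.8   24. ]
plate [ 503.6 -358.2   24. ]
plate [ 362.9 -361.5   24. ]
plate [ 361.1 -212.9   24. ]
jar caps mid near edges: c [286.  355.6 100. ] b [384.3 334.7  99. ] j [479.8 317.2  98. ]
jar base scene [501.6 341.6   0. ] can base [498.2 264.    0. ]
```

The zoom gave consistent positions:

| Item | World position (mm) |
|---|---|
| Canister | ≈(471,262) |
| Jar | ≈(485,340) |
| Shelf inward normal | at azimuth ≈79.5° |
| Plate centre | ≈(432,-286) |

Next I'll check which wrist orientations stay within range.

```bash
cat >>h.py <<'E'
import json
def toolR(az,tilt,flip=0):
    # pointing down, tilted by `tilt` towards azimuth az; tool x toward az (flip=0) or away (1)
    return Ro.from_euler('z',az,degrees=True)*Ro.from_euler('y',-tilt,degrees=True)*Ro.from_euler('x',180,degrees=True)*Ro.from_euler('z',180*flip,degrees=True)
def wrist(R,q1,a):
    M=(Ro.from_euler('z',q1,degrees=True)*Ro.from_euler('y',a,degrees=True)).inv()*R
    q4,q5,g=M.as_euler('ZYZ',degrees=True)
    w=lambda v:(v+180)%360-180
    return [round(w(v)) for v in(q4,q5,g-90)]
def load():
    d=json.load(open('cmd.json')); return np.array(d['p']),Ro.from_quat(d['q'])
def save(p,R): json.dump({'p':list(map(float,p)),'q':list(map(float,R.as_quat()))},open('cmd.json','w'))
def inc(p,R):
    p0,R0=load(); s=R0.inv().apply(np.array(p)-p0)/400; w=(R0.inv()*R).as_rotvec()/(2*np.pi)
    return np.round(np.r_[s,w],4).tolist()
def applied(v):  # record the final row sent
    p0,R0=load(); v=np.array(v,float); save(p0+R0.apply(v[:3]*400),R0*Ro.from_rotvec(v[3:6]*2*np.pi))
E
python3 - <<'E'
from h import *
print(toolR(79.5,42).as_matrix().round(2))
save([227.467,-555.215,197.292],Ro.from_euler('xyz',[180,0,22.276],degrees=True))
print("start",wrist(Ro.from_euler('xyz',[180,0,22.276],degrees=True),-72.6,92.7))
for a in(85,105,125):
  for f in(0,1):
    print(a,f,"vert",wrist(toolR(79.5,0,f),29,a),"jar",wrist(toolR(79.5,42,f),25,a),"scale",wrist(toolR(20,42,f),-33,a),"scale",wrist(toolR(79.5,42,f),-33,a))
E
```

```text
[[ 0.14  0.98  0.12]
 [ 0.73 -0.18  0.66]
 [ 0.67  0.   -0.74]]
start [0, 87, -5]
85 0 vert [0, 95, 39] jar [35, 71, 31] scale [35, 70, 32] scale [41, 109, -14]
85 1 vert [0, 95, -140] jar [35, 71, -149] scale [35, 70, -148] scale [41, 109, 166]
105 0 vert [0, 75, 39] jar [41, 55, 17] scale [41, 54, 19] scale [38, 93, -27]
105 1 vert [0, 75, -140] jar [41, 55, -163] scale [41, 54, -161] scale [38, 93, 153]
125 0 vert [0, 55, 40] jar [55, 42, -3] scale [55, 41, -2] scale [39, 77, -39]
125 1 vert [0, 55, -140] jar [55, 42, 177] scale [55, 41, 178] scale [39, 77, 141]
```

```bash
python3 - <<'E'
from h import *
print(inc([420,-150,300],toolR(50,0)))
E
```

```text
[0.8294, -0.755, -0.2568, 0.0, 0.0, -0.077]
```

Call:
carry_out(
  increments=[0.11,-0.1,-0.034,0,0,-0.01,1,0.22,-0.2,-0.068,0,0,-0.02,1,0.33,-0.3,-0.1,0,0,-0.03,1,0.44,-0.4,-0.136,0,0,-0.04,1,0.55,-0.5,-0.17,0,0,-0.05,1,0.66,-0.6,-0.2,0,0,-0.06,1,0.75,-0.68,-0.23,0,0,-0.07,1,0.83,-0.755,-0.257,0,0,-0.077,1,0.83,-0.755,-0.257,0,0,-0.077,1,0.83,-0.755,-0.257,0,0,-0.077,1],
  force=40,
)

```text
time: 1.4
tool_pos: [419.9, -150.1, 299.7]
tcp_rot: [-180.0, 0.0, 50.0]
ft_force: [0.5, -0.6, 0.2]
finger_gap: 85.3
grip_force: 0.0
```

```bash
python3 - <<'E'
from h import *
applied([0.83,-0.755,-0.257,0,0,-0.077]); print(load()[0]); s=sense(); print(s['time'],s['tool_pos'],s['tcp_rot'])
print(inc([455,150,300],toolR(79.5,0)))
E
```

```text
[ 420.21065996 -149.9029208   300.092     ]
1.4 [ 419.94299032 -150.10782202  299.66327987] [-1.79974187e+02  3.38374711e-02  5.00082121e+01]
[0.6302, -0.4154, 0.0002, -0.0, 0.0, -0.082]
```

Call:
carry_out(
  increments=[0.09,-0.06,0,0,0,-0.012,1,0.18,-0.12,0,0,0,-0.024,1,0.27,-0.18,0,0,0,-0.036,1,0.36,-0.24,0,0,0,-0.048,1,0.45,-0.3,0,0,0,-0.06,1,0.54,-0.36,0,0,0,-0.072,1,0.63,-0.415,0,0,0,-0.082,1,0.63,-0.415,0,0,0,-0.082,1,0.63,-0.415,0,0,0,-0.082,1,0.63,-0.415,0,0,0,-0.082,1],
)

```text
time: 2.65
tool_pos: [455.2, 148.4, 299.9]
tcp_rot: [-180.0, 0.0, 79.4]
ft_force: [-0.4, 0.5, 0.4]
finger_gap: 85.1
grip_force: 0.0
```

```bash
python3 - <<'E'
from h import *
applied([0.63,-0.415,0,0,0,-0.082]); print(load()[0]); s=sense(); print(s['time'],s['tool_pos'],s['tcp_rot'],s['joint_pos'].round(1))
c=viewer.get_calibration("wrist"); im=viewer.snapshot("wrist"); cv2.imwrite("pics/w1.png",im[:,:,::-1])
np.save("w1.npy",[c],allow_pickle=True)
print(proj("wrist",np.array([472,262,120.]),c))
E
```

```text
[455.05068617 149.84059051 300.092     ]
2.65 [455.18029042 148.37594435 299.92633611] [-1.79989954e+02  2.53732335e-02  7.93690621e+01] [ 11.9 -12.6  94.1  -0.   98.5  22.6]
[313.36984461  78.46522743]
```

View pics/w1.png

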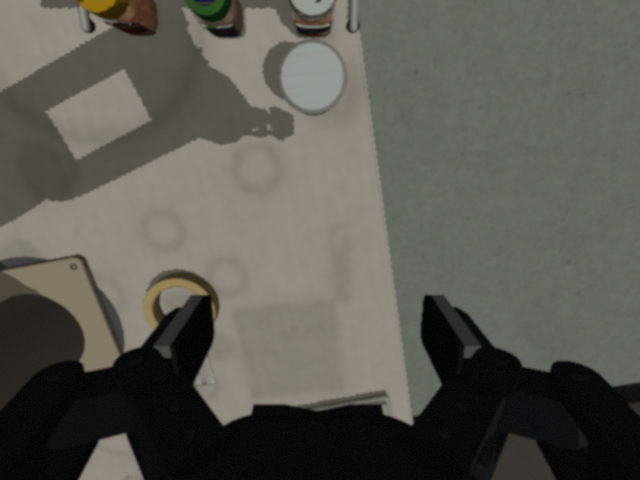

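The wrist view shows the canister lid centred at (313,76). The jar to fetch is behind it with its cap near (313,2), next to the frame foot at (353,15). The other caps are at (212,5) and (105,2).

```bash
python3 - <<'E'
from h import *
np.set_printoptions(precision=1,suppress=True)
c=np.load("w1.npy",allow_pickle=True)[0]
im=cv2.imread("pics/w1.png"); g=im.astype(int)
sub=(g.min(2)>150).astype(np.uint8); sub[:28]=0; sub[130:]=0; sub[:,:260]=0; sub[:,365:]=0
cs,_=cv2.findContours(sub,cv2.RETR_EXTERNAL,cv2.CHAIN_APPROX_NONE)
m=max(cs,key=cv2.contourArea); (u,v),rad=cv2.minEnclosingCircle(m); el=cv2.fitEllipse(m); print(u,v,rad,el)
L=onz("wrist",(313,76.5),120,c); print("lid",L,onz("wrist",el[0],120,c))
print("cap front",onz("wrist",(313,18),92,c),onz("wrist",(292,2),98,c),onz("wrist",(333,2),98,c),"base front",onz("wrist",(312,34),0,c),"foot",onz("wrist",(353,30),5,c))
for tz in(150,66): print(inc([L[0],L[1],tz],toolR(79.5,0)))
E
```

```text
Traceback (most recent call last):
ValueError: max() iterable argument is empty
```

```bash
python3 - <<'E'
from h import *
np.set_printoptions(precision=1,suppress=True)
c=np.load("w1.npy",allow_pickle=True)[0]
im=cv2.imread("pics/w1.png"); print(im[76,313],im[120,360],im[100,340])
L=onz("wrist",(313,76.5),120,c); print("lid",L,"edges",onz("wrist",(280,76.5),120,c),onz("wrist",(346,76.5),120,c),onz("wrist",(313,39),120,c),onz("wrist",(313,114),120,c))
print("cap front",onz("wrist",(313,18),92,c),onz("wrist",(292,2),98,c),onz("wrist",(333,2),98,c),"base front",onz("wrist",(312,34),0,c),"foot",onz("wrist",(353,30),5,c))
for tz in(150,66): print(inc([L[0],L[1],tz],toolR(79.5,0)))
E
```

```text
[150 153 147] [126 136 142] [113 123 128]
lid [472.  263.7 120. ] edges [442.  269.4 120. ] [502.  258.1 120. ] [477.8 294.3 120. ] [465.8 231.4 120. ]
cap front [482.  317.6  92. ] [465.1 332.7  98. ] [502.6 325.6  98. ] base front [481.1 324.    0. ] foot [529.4 318.1   5. ]
[0.2876, -0.0102, 0.3752, -0.0, 0.0, 0.0]
[0.2876, -0.0102, 0.5852, -0.0, 0.0, 0.0]
```

Call:
carry_out(
  increments=[0.15,-0.005,0,0,0,0,1,0.288,-0.01,0.06,0,0,0,1,0.288,-0.01,0.18,0,0,0,1,0.288,-0.01,0.3,0,0,0,1,0.288,-0.01,0.375,0,0,0,1,0.288,-0.01,0.43,0,0,0,1,0.288,-0.01,0.48,0,0,0,1,0.288,-0.01,0.53,0,0,0,1,0.288,-0.01,0.57,0,0,0,1,0.288,-0.01,0.585,0,0,0,1],
)

```text
time: 3.95
tool_pos: [471.7, 263.4, 65.0]
tcp_rot: [-179.9, 0.0, 79.5]
ft_force: [0.2, 0.1, 0.2]
finger_gap: 85.5
grip_force: 0.0
```

```bash
python3 - <<'E'
from h import *
applied([0.288,-0.01,0.585,0,0,0]); print(load()[0]); s=sense(); print(s['ft_force'],s['tool_pos'],s['tcp_rot'],s['joint_pos'].round(1))
p=load()[0]
for q in([*p[:2],p[2]+4],[*p[:2],p[2]+120],[460,40,200],[460,40,70]): print(inc(q,load()[1]))
E
```

```text
[472.07936363 263.84525771  66.092     ]
[0.21475046 0.05374772 0.23039501] [471.67331959 263.37577226  65.04174309] [-1.79940164e+02  4.36140585e-02  7.94932907e+01] [ 23.7   4.3 102.9  -0.   72.9  34.2]
[-0.0, 0.0, -0.01, 0.0, 0.0, 0.0]
[-0.0, 0.0, -0.3, 0.0, 0.0, 0.0]
[-0.5558, 0.0721, -0.3348, 0.0, 0.0, 0.0]
[-0.5558, 0.0721, -0.0098, 0.0, 0.0, 0.0]
```

Call:
carry_out(
  increments=[0,0,0,0,0,0,0.6,0,0,0,0,0,0,0.4,0,0,0,0,0,0,0.2,0,0,0,0,0,0,0,0,0,0,0,0,0,0,0,0,0,0,0,0,0,0,0,-0.005,0,0,0,0,0,0,-0.01,0,0,0,0,0,0,-0.02,0,0,0,0,0,0,-0.03,0,0,0,0],
  force=40,
)

```text
time: 5.2
tool_pos: [471.9, 263.7, 78.1]
tcp_rot: [-180.0, 0.0, 79.5]
ft_force: [-0.1, -0.7, -3.1]
finger_gap: 63.7
grip_force: 44.5
```

Call:
carry_out(
  increments=[0,0,-0.04,0,0,0,0,-0.04,0.005,-0.06,0,0,0,0,-0.12,0.016,-0.06,0,0,0,0,-0.22,0.029,-0.06,0,0,0,0,-0.32,0.042,-0.06,0,0,0,0,-0.42,0.055,-0.06,0,0,0,0,-0.51,0.066,-0.04,0,0,0,0,-0.555,0.072,-0.02,0,0,0,0,-0.555,0.072,0,0,0,0,0,-0.555,0.072,0.01,0,0,0,0],
)

```text
time: 6.45
tool_pos: [459.8, 40.3, 73.9]
tcp_rot: [-180.0, -0.0, 79.5]
ft_force: [-0.4, 0.2, -2.9]
finger_gap: 63.1
grip_force: 44.8
```

```bash
python3 - <<'E'
from h import *
applied([0,0,-0.03,0,0,0]); applied([-.555,.072,0.01,0,0,0]); print(load()[0]); s=sense(); print(s['ft_force'],s['tool_pos'],s['finger_gap'])
E
```

```text
[460.00324041  40.3109041   74.092     ]
[-0.41696243  0.23089832 -2.88189245] [459.76087068  40.3099732   73.9360785 ] 63.10662747922205
```

Call:
carry_out(
  increments=[0,0,0.005,0,0,0,0,0,0,0.01,0,0,0,0,0,0,0.015,0,0,0,0,0,0,0.018,0,0,0,0,0,0,0.02,0,0,0,0,0,0,0.021,0,0,0,0,0,0,0.021,0,0,0,0,0,0,0.021,0,0,0,0.6,0,0,0.021,0,0,0,0.9,0,0,0.021,0,0,0,1],
)

```text
time: 7.7
tool_pos: [460.1, 40.3, 65.7]
tcp_rot: [180.0, 0.0, 79.5]
ft_force: [0.3, 0.2, -0.8]
finger_gap: 85.1
grip_force: 0.0
```

```bash
python3 - <<'E'
from h import *
applied([0,0,0.021,0,0,0]); print(load()[0]); s=sense(); print(s['ft_force'],s['tool_pos'],s['finger_gap'],s['grip_force'])
p=load()[0]
P=np.array([486,340]);n=np.array([np.cos(np.radians(79.5)),np.sin(np.radians(79.5))]);
print(inc([*p[:2],240],load()[1]))
save([*p[:2],240],load()[1])
# tilted pose: grasp point g at jar axis offset -D along n, height h
T=43;R=toolR(79.5,T);z=R.as_matrix()[:,2];h=47
for D in(200,130,90,0):
    g=np.r_[P-D*n,h]; t=g+18.7*z; print(D,t,inc(t,R), wrist(R,np.degrees(np.arctan2(t[1],t[0])),105))
g=np.r_[P-200*n,200]; t=g+18.7*z; print("look",t,inc(t,R))
E
```

```text
[460.00324041  40.3109041   65.692     ]
[ 0.30617946  0.22502237 -0.81001884] [460.07130273  40.28221404  65.66771265] 85.0769932277446 0.0
[-0.0, 0.0, -0.4358, 0.0, 0.0, 0.0]
200 [451.87701186 155.88883147  33.32368578] [0.2804, -0.0726, 0.5167, -0.0, 0.1194, 0.0] [44, 59, 12]
130 [464.63349865 224.716675    33.32368578] [0.4554, -0.0725, 0.5167, -0.0, 0.1194, 0.0] [42, 55, 17]
90 [471.92291967 264.0468713   33.32368578] [0.5554, -0.0725, 0.5167, -0.0, 0.1194, 0.0] [41, 52, 20]
0 [488.32411696 352.53981298  33.32368578] [0.7804, -0.0724, 0.5167, -0.0, 0.1194, 0.0] [39, 48, 27]
look [451.87701186 155.88883147 186.32368578] [0.2804, -0.0726, 0.1342, -0.0, 0.1194, 0.0]
```

```bash
python3 - <<'E'
from h import *
P=np.array([486,340]);n=np.array([np.cos(np.radians(79.5)),np.sin(np.radians(79.5))]);R=toolR(79.5,43);z=R.as_matrix()[:,2]
t=np.r_[P-110*n,165]+18.7*z; print(t,inc(t,R)); 
E
```

```text
[468.27820916 244.38177315 151.32368578] [0.5054, -0.0725, 0.2217, -0.0, 0.1194, 0.0]
```

Call:
carry_out(
  increments=[0,0,-0.05,0,0,0,1,0,0,-0.15,0,0,0,1,0,0,-0.3,0,0,0,1,0,0,-0.4,0,0,0,1,0,0,-0.436,0,0,0,1,0,0,-0.436,0,0,0,1,0,0,-0.436,0,0,0,0.5,0,0,-0.436,0,0,0,0.5,0,0,-0.436,0,0,0,0.5,0,0,-0.436,0,0,0,0.5],
)

```text
time: 8.95
tool_pos: [459.8, 40.3, 239.7]
tcp_rot: [-180.0, 0.0, 79.5]
ft_force: [0.1, -0.5, 0.1]
finger_gap: 64.0
grip_force: 0.0
```

Call:
carry_out(
  increments=[0.06,-0.009,0.03,0,0.015,0,0.5,0.13,-0.018,0.06,0,0.03,0,0.5,0.2,-0.028,0.09,0,0.047,0,0.5,0.27,-0.038,0.12,0,0.064,0,0.5,0.34,-0.05,0.15,0,0.08,0,0.5,0.41,-0.06,0.18,0,0.097,0,0.5,0.47,-0.068,0.21,0,0.11,0,0.5,0.505,-0.0725,0.222,0,0.1194,0,0.5,0.505,-0.0725,0.222,0,0.1194,0,0.5,0.505,-0.0725,0.222,0,0.1194,0,0.5],
)

```text
time: 10.2
tool_pos: [468.7, 243.8, 151.8]
tcp_rot: [179.9, -42.9, 79.6]
ft_force: [0.1, 0.3, 0.3]
finger_gap: 63.7
grip_force: 0.0
```

```bash
python3 - <<'E'
from h import *
applied([0.505,-0.0725,0.222,0,0.1194,0]); print(load()[0],load()[1].as_euler('xyz',degrees=True)); s=sense(); print(s['time'],s['tool_pos'],s['tcp_rot'],s['joint_pos'].round(1))
c=viewer.get_calibration("wrist"); im=viewer.snapshot("wrist"); cv2.imwrite("pics/w2.png",im[:,:,::-1])
np.save("w2.npy",[c],allow_pickle=True)
print(proj("wrist",np.array([486,340,98.]),c),proj("wrist",np.array([486,340,0.]),c))
E
```

```text
[468.24348364 244.21553472 151.2       ] [180.    -42.984  79.516]
10.2 [468.6812276  243.78146915 151.83541409] [179.93217065 -42.90825774  79.55687022] [-10.2 -14.  122.3  44.4  76.5 -12.5]
[317.64184944 176.18360527] [317.32093444 230.67329956]
```

View pics/w2.png

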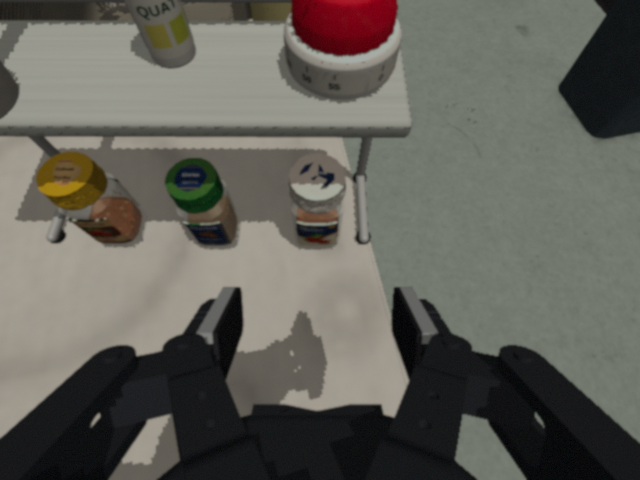

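The tilted view shows the target jar with its cap centre at (317,172) and base front at (318,247). The predicted cap centre was (318,176), and the shelf edge appears level near row 131. I'll refine the jar's position along the shelf normal.

```bash
python3 - <<'E'
from h import *
np.set_printoptions(precision=1,suppress=True)
c=np.load("w2.npy",allow_pickle=True)[0]
n=np.array([np.cos(np.radians(79.5)),np.sin(np.radians(79.5)),0])
print("cap",onz("wrist",(317,173),98,c),"base",onz("wrist",(318,248),0,c)+23.5*n,"edge",onz("wrist",(20,133),165,c),onz("wrist",(405,133),165,c))
R=load()[1];z=R.as_matrix()[:,2]
P=np.array([486.5,341.5,46])
print(inc(P+18.7*z,R)); print(inc(P+18.7*z-z*30,R))
E
```

```text
cap [486.1 343.1  98. ] base [487.4 343.7   0. ] edge [306.  357.8 165. ] [535.  315.5 165. ]
[0.0017, 0.0006, 0.4079, 0.0, 0.0, 0.0]
[0.0017, 0.0006, 0.3329, 0.0, 0.0, 0.0]
```

Call:
carry_out(
  increments=[0.0035,0.0006,0.06,0,0,0,0.5,0.0035,0.0006,0.13,0,0,0,0.5,0.0035,0.0006,0.19,0,0,0,0.5,0.0035,0.0006,0.24,0,0,0,0.5,0.0035,0.0006,0.28,0,0,0,0.5,0.0035,0.0006,0.32,0,0,0,0.5,0.0035,0.0006,0.35,0,0,0,0.5,0.0035,0.0006,0.38,0,0,0,0.5,0.0035,0.0006,0.409,0,0,0,0.5,0.0035,0.0006,0.409,0,0,0,0.5],
)

```text
time: 11.5
tool_pos: [488.2, 355.3, 31.7]
tcp_rot: [-179.9, -43.0, 79.5]
ft_force: [-0.4, -0.1, -0.5]
finger_gap: 64.3
grip_force: 0.0
```

Call:
carry_out(
  increments=[0,0,0,0,0,0,0.4,0,0,0,0,0,0,0.3,0,0,0,0,0,0,0.2,0,0,0,0,0,0,0.1,0,0,0,0,0,0,-0.2,0,0,0,0,0,0,-0.2,0,0,0,0,0,0,-0.2,0,0,0,0,0,0,-0.2,0,0,0,0,0,0,-0.2,0,0,0,0,0,0,-0.2],
  force=35,
)

```text
time: 12.75
tool_pos: [489.4, 354.9, 33.1]
tcp_rot: [179.9, -43.0, 79.5]
ft_force: [-1.1, -2.3, 5.8]
finger_gap: 44.2
grip_force: 35.9
```

```bash
python3 - <<'E'
from h import *
applied([0.0035,0.0006,0.409,0,0,0]); p,R=load(); print(p); s=sense(); print(s['ft_force'],s['tool_pos'],s['tcp_rot'],s['finger_gap'],s['grip_force'],s['joint_pos'].round(1))
n=np.array([np.cos(np.radians(79.5)),np.sin(np.radians(79.5)),0])
print("up20",inc(p+[0,0,20],R)); print("out100",inc(p+[0,0,22]-100*n,R)); print("out180",inc(p+[0,0,22]-160*n+[0,0,150],R))
E
```

```text
[488.96203357 354.85834226  32.47389322]
[-1.08629398 -2.27632993  5.82020438] [489.42020023 354.90090897  33.05578211] [179.94547668 -43.0091895   79.54284648] 44.16718182918829 35.86690055206418 [  4.7   3.4 120.7  52.5  56.  -15.8]
up20 [0.0341, 0.0, -0.0366, 0.0, 0.0, 0.0]
out100 [-0.1454, -0.0001, -0.2107, 0.0, 0.0, 0.0]
out180 [0.0006, -0.0001, -0.5873, 0.0, 0.0, 0.0]
```

Call:
carry_out(
  increments=[0.01,0,-0.01,0,0,0,-0.2,0.024,0,-0.025,0,0,0,-0.2,0.034,0,-0.037,0,0,0,-0.2,0.016,0,-0.055,0,0,0,-0.2,-0.02,0,-0.088,0,0,0,-0.2,-0.055,0,-0.121,0,0,0,-0.2,-0.09,0,-0.155,0,0,0,-0.2,-0.12,0,-0.185,0,0,0,-0.2,-0.145,0,-0.21,0,0,0,-0.2,-0.145,0,-0.21,0,0,0,-0.2],
)

```text
time: 14.0
tool_pos: [471.1, 255.8, 54.4]
tcp_rot: [180.0, -43.0, 79.4]
ft_force: [-0.3, 0.7, 0.2]
finger_gap: 43.8
grip_force: 35.7
```

```bash
python3 - <<'E'
from h import *
applied([-.145,0,-.21,0,0,0]); p,R=load(); print(p); s=sense(); print(s['ft_force'],s['tool_pos'],s['tcp_rot'],s['finger_gap'],s['grip_force'])
im=viewer.snapshot("wrist"); cv2.imwrite("pics/w3.png",im[:,:,::-1])
S=np.array([432,-286.]); 
# grasp offset to world z axis turn; az at scale
for az,xy,hz in((79.5,None,190),(55,(490,60),230),(20,S,190),(20,S,46+24+1)):
    Rn=toolR(az,43); Rn=Ro.from_euler('z',az-79.516,degrees=True)*R
    z=Rn.as_matrix()[:,2]; g=(p-18.7*R.as_matrix()[:,2])[:2] if xy is None else np.array(xy)
    t=np.r_[g,hz]+18.7*z; print(t,inc(t,Rn))
E
```

```text
[470.82047971 256.82249887  54.3795417 ]
[-0.3198604   0.65185487  0.176845  ] [471.05660789 255.83674217  54.42887494] [179.99750918 -42.97664827  79.42532053] 43.79955458214283 35.746958032250404
[470.82398053 256.82185054 176.3201249 ] [0.2078, 0.0, -0.223, -0.0, 0.0, 0.0]
[497.31284128  70.44381969 216.3201249 ] [-0.0503, 0.1499, -0.6003, -0.0464, 0.0, 0.0498]
[ 443.98065776 -281.63939719  176.3201249 ] [-0.7694, 0.179, -1.1338, -0.1127, 0.0, 0.1209]
[ 443.98065776 -281.63939719   57.3201249 ] [-0.9723, 0.179, -0.9162, -0.1127, 0.0, 0.1209]
```

View pics/w3.png

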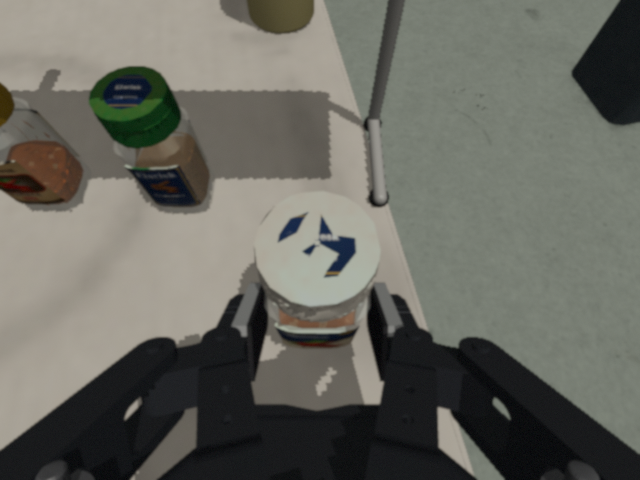

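The jar is gripped with its cap at (318,250). It looks upright and the neighbours are undisturbed. Next I raise it.

Call:
carry_out(
  increments=[0.03,0,-0.032,0,0,0,-0.2,0.09,0,-0.096,0,0,0,-0.2,0.15,0,-0.161,0,0,0,-0.2,0.21,0,-0.225,0,0,0,-0.2,0.26,0,-0.279,0,0,0,-0.2,0.276,0,-0.296,0,0,0,-0.2,0.276,0,-0.296,0,0,0,-0.2,0.276,0,-0.296,0,0,0,-0.2,0.276,0,-0.296,0,0,0,-0.2,0.276,0,-0.296,0,0,0,-0.2],
)

```text
time: 15.3
tool_pos: [470.4, 256.9, 215.5]
tcp_rot: [-179.9, -43.0, 79.4]
ft_force: [0.0, -0.6, -0.5]
finger_gap: 43.8
grip_force: 35.8
```

```bash
python3 - <<'E'
from h import *
c3=viewer.get_calibration("wrist")
applied([.276,0,-.296,0,0,0]); p,R=load(); print(p); s=sense(); print(s['ft_force'],s['tool_pos'],s['tcp_rot'],s['grip_force'],s['joint_pos'].round(1))
g0=p-18.7*R.as_matrix()[:,2]
print(proj("wrist",np.array([g0[0],g0[1],g0[2]+52]),c3))
r0,az0=np.hypot(*g0[:2]),np.degrees(np.arctan2(g0[1],g0[0]));print(r0,az0)
for f in(.25,.5):
    a=az0+f*(-33.5-az0); rr=r0+f*(518-r0); Rn=Ro.from_euler('z',f*(-33.5-az0),degrees=True)*R
    t=np.r_[rr*np.cos(np.radians(a)),rr*np.sin(np.radians(a)),g0[2]]+18.7*Rn.as_matrix()[:,2]; print(f,t,inc(t,Rn))
E
```

```text
[470.82740325 256.85991328 216.2644346 ]
[ 0.01123206 -0.58550549 -0.48442643] [470.41253794 256.87771007 215.46066908] [-179.87281873  -42.97604863   79.42700196] 35.84295831620693 [ -8.4 -18.1 118.6  43.6  81.   -5.7]
[321.41320313 238.66032665]
528.387255326931 27.541709748765683
0.25 [519.29565282 123.32554533 216.2644346 ] [-0.224, 0.1799, -0.2088, -0.0289, 0.0, 0.031]
0.5 [530.85181346 -17.5701642  216.2644346 ] [-0.4735, 0.2724, -0.4413, -0.0578, -0.0, 0.062]
```

Call:
carry_out(
  increments=[-0.05,0.045,-0.046,-0.007,0,0.0075,-0.2,-0.11,0.09,-0.1,-0.0145,0,0.0155,-0.2,-0.165,0.137,-0.153,-0.0217,0,0.0233,-0.2,-0.224,0.18,-0.209,-0.0289,0,0.031,-0.2,-0.287,0.207,-0.267,-0.0361,0,0.0388,-0.2,-0.349,0.232,-0.325,-0.0434,0,0.0465,-0.2,-0.411,0.254,-0.383,-0.0506,0,0.0543,-0.2,-0.4735,0.2724,-0.4413,-0.0578,0,0.062,-0.2,-0.4735,0.2724,-0.4413,-0.0578,0,0.062,-0.2,-0.4735,0.2724,-0.4413,-0.0578,0,0.062,-0.2],
)

```text
time: 16.55
tool_pos: [530.7, -17.2, 216.1]
tcp_rot: [-180.0, -43.0, 49.0]
ft_force: [0.4, 0.4, -1.8]
finger_gap: 43.9
grip_force: 36.0
```

```bash
python3 - <<'E'
from h import *
applied([-.4735,.2724,-.4413,-.0578,0,.062]); p,R=load(); print(p,R.as_euler('xyz',degrees=True)); s=sense(); print(s['ft_force'],s['tool_pos'],s['tcp_rot'],s['grip_force'],s['joint_pos'].round(1))
g0=p-18.7*R.as_matrix()[:,2]
r0,az0=np.hypot(*g0[:2]),np.degrees(np.arctan2(g0[1],g0[0]));print(r0,az0)
for f in(.5,1):
    a=az0+f*(-33.5-az0); rr=r0+f*(518-r0); Rn=Ro.from_euler('z',f*(-33.5-az0),degrees=True)*R
    t=np.r_[rr*np.cos(np.radians(a)),rr*np.sin(np.radians(a)),g0[2]]+18.7*Rn.as_matrix()[:,2]; print(f,t,inc(t,Rn))
E
```

```text
[530.85784631 -17.54908422 216.26480046] [179.99436229 -42.98512481  49.00500731]
[ 0.4496867   0.41917898 -1.79523523] [530.72449329 -17.21559447 216.14217147] [-179.95105266  -42.99797133   48.98947934] 35.99958180449903 [-39.3 -18.9 119.2  43.6  81.4  -5.8]
523.1986710317436 -2.9768525214019532
0.5 [ 505.04857677 -155.85232051  216.26480046] [-0.2219, 0.1781, -0.2068, -0.0289, -0.0, 0.031]
1 [ 444.04567355 -281.8633551   216.26480046] [-0.469, 0.2697, -0.4371, -0.0578, -0.0, 0.062]
```

Call:
carry_out(
  increments=[-0.05,0.045,-0.046,-0.007,0,0.0075,-0.2,-0.11,0.09,-0.1,-0.0145,0,0.0155,-0.2,-0.165,0.137,-0.153,-0.0217,0,0.0233,-0.2,-0.222,0.178,-0.207,-0.0289,0,0.031,-0.2,-0.285,0.205,-0.265,-0.0361,0,0.0388,-0.2,-0.347,0.23,-0.323,-0.0434,0,0.0465,-0.2,-0.409,0.252,-0.381,-0.0506,0,0.0543,-0.2,-0.469,0.27,-0.437,-0.0578,0,0.062,-0.2,-0.469,0.27,-0.437,-0.0578,0,0.062,-0.2,-0.469,0.27,-0.437,-0.0578,0,0.062,-0.2],
)

```text
time: 17.8
tool_pos: [444.6, -280.9, 216.3]
tcp_rot: [-180.0, -43.0, 18.6]
ft_force: [-0.1, -0.5, -1.1]
finger_gap: 43.6
grip_force: 36.0
```

```bash
python3 - <<'E'
from h import *
applied([-.469,.27,-.437,-.0578,0,.062]); p,R=load(); print(p,R.as_euler('xyz',degrees=True)); s=sense(); print(s['ft_force'],s['tool_pos'],s['tcp_rot'],s['grip_force'],s['joint_pos'].round(1))
w=viewer.snapshot("wrist"); sc=viewer.snapshot("scene")
cv2.imwrite("pics/w4.png",np.hstack([cv2.resize(w,(480,360)),cv2.resize(sc[180:360,80:240],(320,360))])[:,:,::-1])
# lower so that measured grasp height = 33.05 + 24
for tz in(70,60,57,55.5): print(tz,inc([*p[:2],tz],R))
E
```

```text
[ 444.14828784 -281.92429427  216.2368792 ] [179.99028577 -42.98818777  18.4929503 ]
[-0.09010717 -0.45180038 -1.11242046] [ 444.62479626 -280.89161834  216.27110635] [-179.96939829  -43.00715115   18.57736351] 36.00980314426124 [-70.2 -19.8 119.8  43.5  81.8  -6. ]
70 [-0.2493, -0.0, 0.2674, 0.0, 0.0, 0.0]
60 [-0.2663, -0.0, 0.2857, 0.0, 0.0, 0.0]
57 [-0.2714, -0.0, 0.2912, 0.0, 0.0, 0.0]
55.5 [-0.274, -0.0, 0.2939, 0.0, 0.0, 0.0]
```

View pics/w4.png

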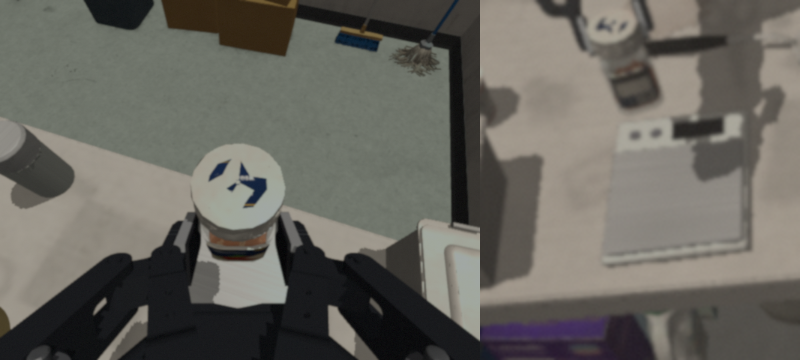

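The wrist picture shows the jar still held with its cap at about (238,187), and the scale behind it. The canister stands aside at the left. Lowering now.

Call:
carry_out(
  increments=[-0.04,0,0.043,0,0,0,-0.2,-0.1,0,0.107,0,0,0,-0.2,-0.16,0,0.172,0,0,0,-0.2,-0.2,0,0.2145,0,0,0,-0.2,-0.23,0,0.2467,0,0,0,-0.2,-0.2493,0,0.2674,0,0,0,-0.2,-0.255,0,0.2735,0,0,0,-0.2,-0.261,0,0.28,0,0,0,-0.2,-0.265,0,0.2843,0,0,0,-0.2,-0.2663,0,0.2857,0,0,0,-0.2],
)

```text
time: 19.15
tool_pos: [444.3, -282.3, 60.4]
tcp_rot: [179.9, -43.0, 18.5]
ft_force: [0.5, 0.0, -0.6]
finger_gap: 43.5
grip_force: 36.0
```

Call:
carry_out(
  increments=[-0.0012,0,0.0013,0,0,0,-0.2,-0.0024,0,0.0026,0,0,0,-0.2,-0.0036,0,0.0039,0,0,0,-0.2,-0.0048,0,0.0051,0,0,0,-0.2,-0.006,0,0.0064,0,0,0,-0.2,-0.006,0,0.0064,0,0,0,-0.2,-0.006,0,0.0064,0,0,0,-0.2,-0.006,0,0.0064,0,0,0,-0.2,-0.006,0,0.0064,0,0,0,-0.2,-0.006,0,0.0064,0,0,0,-0.2],
)

```text
time: 20.4
tool_pos: [444.3, -282.1, 57.1]
tcp_rot: [180.0, -43.0, 18.5]
ft_force: [-3.5, 1.2, 5.1]
finger_gap: 43.8
grip_force: 36.7
```

Call:
carry_out(
  increments=[0,0,0,0,0,0,0.1,0,0,0,0,0,0,0.2,0,0,0,0,0,0,0.4,0,0,0,0,0,0,0.6,0,0,0,0,0,0,0.6,0,0,0,0,0,0,0.6,0,0,0,0,0,0,0.6,0,0,-0.02,0,0,0,0.6,0,0,-0.06,0,0,0,0.6,0,0,-0.12,0,0,0,0.6],
)

```text
time: 21.65
tool_pos: [412.3, -292.2, 92.4]
tcp_rot: [-180.0, -43.0, 18.5]
ft_force: [0.2, -0.7, -0.5]
finger_gap: 68.1
grip_force: 0.0
```

```bash
python3 - <<'E'
from h import *
applied([-.2663,0,.2857,0,0,0]);applied([-.006,0,.0064,0,0,0]);applied([0,0,-.12,0,0,0]); p,R=load(); print(p,R.as_euler('xyz',degrees=True)); s=sense(); print(s['time'],s['tool_pos'],s['tcp_rot'],s['grip_force'],s['joint_pos'].round(1))
save(p,R)
# back away along -z to z=215ish, then unwind
z=R.as_matrix()[:,2]; k=(215-p[2])/-z[2]; b=p-z*k; print(k/400, b)
save(b,R)
w=viewer.snapshot("wrist"); sc=viewer.snapshot("scene")
cv2.imwrite("pics/w5.png",np.hstack([cv2.resize(w,(480,360)),cv2.resize(sc[180:360,80:240],(320,360))])[:,:,::-1])
Rv=toolR(79.5,0)
for az,ti,q in((49,20,[470,-100,260]),(79.5,0,[460,40,260])):
    print(inc(q,toolR(az,ti)))
save(p,R)
E
```

```text
[ 413.10641546 -292.31881965   91.613976  ] [179.99028577 -42.98818777  18.4929503 ]
21.65 [ 412.29373626 -292.21277454   92.44096799] [-179.96872145  -42.97837275   18.49199468] 0.0 [-75.  -10.2 126.1  45.2  73.6 -20.6]
0.4216916923326582 [ 304.02446315 -328.77205137  215.        ]
[0.4973, -0.4108, 0.3096, 0.0446, -0.0623, -0.0727]
[0.5611, -0.7507, 0.3691, 0.0635, -0.1077, -0.1611]
```

View pics/w5.png

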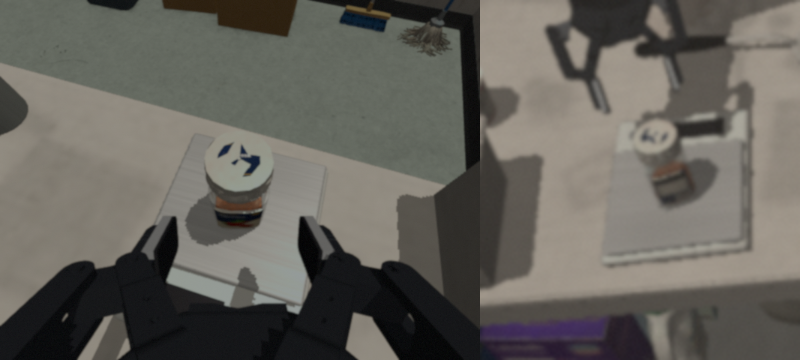

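The jar stands upright near the middle of the plate, with its cap at about (238,160) in the left half and its base near the plate centre in the right half. I'll retract along the tool axis, then rise.

Call:
carry_out(
  increments=[0,0,-0.06,0,0,0,0.6,0,0,-0.125,0,0,0,0.6,0.02,0,-0.146,0,0,0,0.6,0.07,0,-0.2,0,0,0,0.8,0.13,0,-0.264,0,0,0,1,0.19,0,-0.329,0,0,0,1,0.222,0,-0.363,0,0,0,1,0.222,0,-0.363,0,0,0,1,0.222,0,-0.363,0,0,0,1,0.222,0,-0.363,0,0,0,1],
)

```text
time: 23.0
tool_pos: [380.7, -302.4, 256.8]
tcp_rot: [-179.8, -43.0, 18.3]
ft_force: [-0.4, 0.7, -0.2]
finger_gap: 85.2
grip_force: 0.0
```

```bash
python3 - <<'E'
from h import *
applied([.222,0,-.363,0,0,0]); p,R=load(); print(p,R.as_euler('xyz',degrees=True)); s=sense(); print(s['time'],s['tool_pos'],s['tcp_rot'],s['joint_pos'].round(1))
for az,ti,q in((49,20,[470,-130,270]),(79.5,0,[455,-20,270])): print(inc(q,toolR(az,ti)))
E
```

```text
[ 380.80915938 -303.09495338  258.37500919] [179.99028577 -42.98818777  18.4929503 ]
23.0 [ 380.66309923 -302.39260963  256.83738855] [-179.79251275  -42.99987141   18.34385748] [-79.7 -22.4 117.5  42.5  91.9  -9.4]
[0.2749, -0.3397, 0.2165, 0.0446, -0.0623, -0.0727]
[0.3127, -0.6124, 0.2516, 0.0635, -0.1077, -0.1611]
```

Call:
carry_out(
  increments=[0.055,-0.068,0.043,0.009,-0.0125,-0.0145,1,0.11,-0.136,0.087,0.018,-0.025,-0.029,1,0.165,-0.204,0.13,0.027,-0.037,-0.0436,1,0.22,-0.272,0.173,0.036,-0.05,-0.058,1,0.275,-0.34,0.2165,0.0446,-0.0623,-0.0727,1,0.285,-0.408,0.225,0.0493,-0.074,-0.0948,1,0.294,-0.476,0.234,0.054,-0.085,-0.117,1,0.303,-0.544,0.243,0.059,-0.096,-0.139,1,0.3127,-0.6124,0.2516,0.0635,-0.1077,-0.1611,1,0.3127,-0.6124,0.2516,0.0635,-0.1077,-0.1611,1],
)

```text
time: 24.25
tool_pos: [454.8, -16.7, 269.0]
tcp_rot: [-179.9, 0.0, 79.9]
ft_force: [0.1, -0.9, -0.1]
finger_gap: 85.0
grip_force: 0.0
```

```bash
python3 - <<'E'
from h import *
applied([.3127,-.6124,.2516,.0635,-.1077,-.1611]); p,R=load(); print(p,R.as_euler('xyz',degrees=True)); s=sense(); print(s['time'],s['tool_pos'],s['tcp_rot'],s['joint_pos'].round(1))
c=viewer.get_calibration("wrist"); im=viewer.snapshot("wrist"); cv2.imwrite("pics/w6.png",im[:,:,::-1]); np.save("w6.npy",[c],allow_pickle=True)
print(proj("wrist",np.array([460,40.3,120]),c))
Rv=toolR(79.516,0)
for q in([460,40.3,160],[460,40.3,65.7]): print(inc(q,Rv))
E
```

```text
[454.99152451 -20.00422196 270.01253856] [-1.79988938e+02 -6.22820435e-03  7.94881026e+01]
24.25 [454.82145792 -16.67502906 269.04785833] [-1.79865505e+02  3.12982033e-03  7.99223650e+01] [ -8.6 -16.3 100.4   0.   96.    1.5]
[313.19677415 144.58593978]
[0.1505, -0.0151, 0.2751, -0.0, -0.0, -0.0001]
[0.1505, -0.0151, 0.5108, -0.0, -0.0, -0.0001]
```

View pics/w6.png

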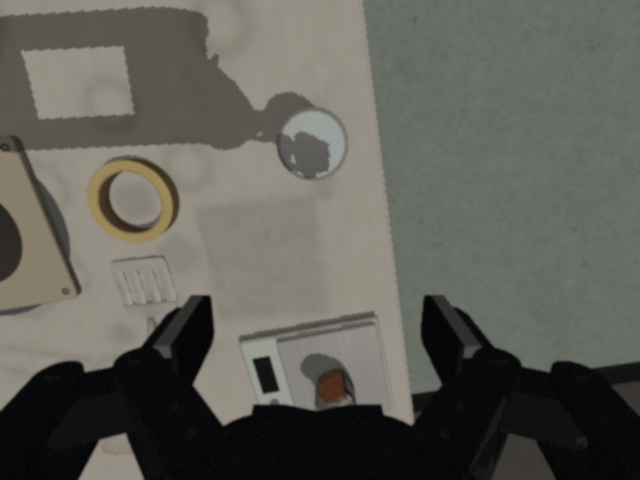

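The lid sits at (313,144), matching the prediction, and the jar is visible on the plate at (333,385). Next I'll regrip the canister.

Call:
carry_out(
  increments=[0.08,-0.008,0.05,0,0,0,1,0.1505,-0.015,0.13,0,0,0,1,0.1505,-0.015,0.21,0,0,0,1,0.1505,-0.015,0.275,0,0,0,1,0.1505,-0.015,0.33,0,0,0,1,0.1505,-0.015,0.39,0,0,0,1,0.1505,-0.015,0.45,0,0,0,1,0.1505,-0.015,0.49,0,0,0,1,0.1505,-0.015,0.51,0,0,0,1,0.1505,-0.015,0.51,0,0,0,1],
)

```text
time: 25.55
tool_pos: [459.8, 39.9, 65.9]
tcp_rot: [-179.9, -0.0, 79.4]
ft_force: [-0.0, -0.3, 0.5]
finger_gap: 85.5
grip_force: 0.0
```

Call:
carry_out(
  increments=[0,0,0,0,0,0,0.6,0,0,0,0,0,0,0.4,0,0,0,0,0,0,0.2,0,0,0,0,0,0,0,0,0,0,0,0,0,0,0,0,0,0,0,0,0,0,0,-0.005,0,0,0,0,0,0,-0.01,0,0,0,0,0,0,-0.03,0,0,0,0,0,0,-0.05,0,0,0,0],
  force=40,
)

```text
time: 26.8
tool_pos: [460.0, 40.3, 86.7]
tcp_rot: [-180.0, -0.0, 79.5]
ft_force: [0.3, 0.5, -2.8]
finger_gap: 63.3
grip_force: 44.6
```

```bash
python3 - <<'E'
from h import *
applied([.1505,-.015,.51,0,0,0]); print(load()[0]); applied([0,0,-.05,0,0,0]); p,R=load(); s=sense(); print(s['time'],s['tool_pos'],s['tcp_rot'],s['finger_gap'],s['grip_force'],s['ft_force'])
for q in([472,263.7,86],[472,263.7,74],[472,263.7,66]): print(inc(q,R))
E
```

```text
[460.04041346  40.3090704   66.02024585]
26.8 [460.02662161  40.32787904  86.68117034] [-1.79983896e+02 -6.86095643e-03  7.94917971e+01] 63.271022288837855 44.621377531439066 [ 0.33385155  0.4597377  -2.84723058]
[0.5546, -0.0725, 0.0001, 0.0, 0.0, 0.0]
[0.5546, -0.0725, 0.0301, 0.0, 0.0, 0.0]
[0.5546, -0.0725, 0.0501, 0.0, 0.0, 0.0]
```

Call:
carry_out(
  increments=[0.04,-0.005,-0.02,0,0,0,0,0.12,-0.016,-0.02,0,0,0,0,0.22,-0.029,-0.02,0,0,0,0,0.32,-0.042,-0.02,0,0,0,0,0.42,-0.055,-0.02,0,0,0,0,0.51,-0.067,-0.01,0,0,0,0,0.555,-0.0725,0,0,0,0,0,0.555,-0.0725,0.02,0,0,0,0,0.555,-0.0725,0.03,0,0,0,0,0.555,-0.0725,0.035,0,0,0,0],
)

```text
time: 28.05
tool_pos: [471.8, 262.7, 71.6]
tcp_rot: [-179.9, 0.0, 79.4]
ft_force: [-0.1, -0.6, -3.5]
finger_gap: 63.5
grip_force: 44.7
```

Call:
carry_out(
  increments=[0,0,0.003,0,0,0,0,0,0,0.007,0,0,0,0,0,0,0.01,0,0,0,0,0,0,0.013,0,0,0,0,0,0,0.015,0,0,0,0,0,0,0.017,0,0,0,0,0,0,0.017,0,0,0,0,0,0,0.017,0,0,0,0,0,0,0.017,0,0,0,0,0,0,0.017,0,0,0,0],
)

```text
time: 29.3
tool_pos: [472.6, 264.7, 67.9]
tcp_rot: [179.9, -0.1, 79.5]
ft_force: [-6.8, -1.6, 14.5]
finger_gap: 63.6
grip_force: 46.4
```

Call:
carry_out(
  increments=[0,0,-0.002,0,0,0,0,0,0,-0.004,0,0,0,0,0,0,-0.004,0,0,0,0,0,0,-0.004,0,0,0,0.6,0,0,-0.004,0,0,0,0.8,0,0,-0.004,0,0,0,1,0,0,-0.004,0,0,0,1,0,0,-0.004,0,0,0,1,0,0,-0.03,0,0,0,1,0,0,-0.08,0,0,0,1],
)

```text
time: 30.55
tool_pos: [471.4, 263.5, 97.4]
tcp_rot: [-179.9, 0.1, 79.5]
ft_force: [0.2, -0.6, 1.1]
finger_gap: 85.5
grip_force: 0.0
```

Call:
carry_out(
  increments=[0,0,-0.1,0,0,0,1,0,0,-0.2,0,0,0,1,0,0,-0.3,0,0,0,1,0,0,-0.4,0,0,0,1,0,0,-0.5,0,0,0,1,-0.1,0,-0.5,0,0,0,1,-0.2,0,-0.5,0,0,0,1,-0.285,0,-0.5,0,0,0,1,-0.285,0,-0.5,0,0,0,1,-0.285,0,-0.5,0,0,0,1],
)

```text
time: 31.8
tool_pos: [451.4, 152.0, 298.0]
tcp_rot: [180.0, -0.1, 79.5]
ft_force: [-0.4, -0.3, -0.0]
finger_gap: 85.6
grip_force: 0.0
```

```bash
python3 - <<'E'
from h import *
s=sense(); print(s['time'],s['tool_pos'],s['tcp_rot'],s['finger_gap'],s['ft_force'])
c=viewer.get_calibration("wrist"); w=viewer.snapshot("wrist"); sc=viewer.snapshot("scene")
cv2.imwrite("pics/w7full.png",w[:,:,::-1]);cv2.imwrite("pics/s7.png",sc[:,:,::-1])
print(proj("wrist",np.array([472,263.7,120]),c))
o=np.zeros((480,800,3),np.uint8); o[:,:480]=w[:,80:560]; o[:,480:]=cv2.resize(sc[150:330,400:520],(320,480))
cv2.imwrite("pics/w7.png",o[:,:,::-1])
# scene change around canister between s0 and now
d=np.abs(cv2.imread("pics/scene0.png").astype(int)-sc[:,:,::-1]).sum(2)
print(proj("scene",np.array([432,-286,122.])))
E
```

```text
31.8 [451.43055378 152.03294416 298.03525155] [ 1.79960011e+02 -5.26119831e-02  7.94624527e+01] 85.59653682134876 [-0.37958324 -0.32135288 -0.02875146]
[317.80567153  79.9628207 ]
[166.20120003 248.53580012]
```

View pics/w7.png

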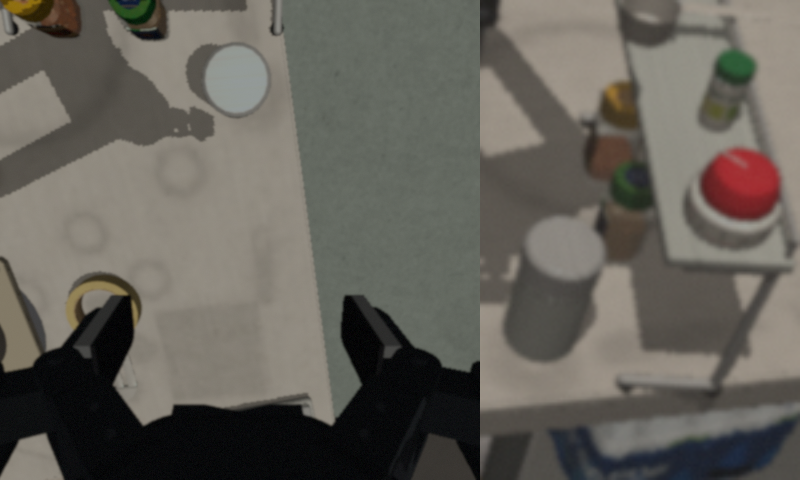

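The lid is at (317,79), against (318,80) predicted for its original spot. The canister is upright, the other jars are unmoved, and the arm is clear of everything.

```bash
python3 -c "
from bench import order; print(order.hand_in())"
```

```text
the job is handed in; nothing more can be done
None
```

I handed the job in at about 32 s: the jar was last seen standing upright near the middle of the scale plate, the canister is back within about 1 mm of its starting spot by the wrist camera, and the other two jars look unmoved; the hand-in call returned no verdict.

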